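# Tuck a carton's flap under its lip

### The job

Close the open carton of cards without tape, only pushing with the fingertips: fold its long top flap at the score so that it bows, swing it over the opening, and press the score down flat so that the flap's edge slides in beneath the short front flap and stays tucked there. Do not pick up, tip or shove the carton, and leave everything around it where it is.

Things in the scene. Friction and masses are not known exactly. Their poses are not given: they have to be found in the camera images.
- carton: The open kraft carton, loose, 0.5 to 0.9 kg. Origin: centre of its underside. 110 (its x) x 116 (its y), board 3 thick; back and side walls 64 high. -x side = front, about facing the robot. The two side flaps are folded in flat, top at z = 64. The long top flap stands up from its hinge along the far (+x) top edge, at carton x = +55, z = 64; it is scored across into a rear and a front panel.
- rear_panel (a joint): Angle of the top flap's rear panel about the hinge (rad). 0 = closed, flat over the opening, its upper face 67 above the table; grows as it opens; 1.57 = upright, more = leaning back away from the robot; stop at 2.2. The panel is 114 wide, 56 from hinge to score, 3 thick. The hinge is stiff (0.05 N m) and stays at any angle it is left at.
- front_panel (a joint): Fold of the top flap at its score (rad): 0 = front panel flat in line with the rear panel; grows as the front panel is folded towards the flap's inner side; stop at 1.6. The front panel is 114 wide (104 at its edge), 47 from score to edge, 3 thick. The score is limp (0.008 N m) but stays where it is left.
- score (a point): Middle of the score between rear and front panel, on the outer face, 56 from the hinge.
- flap_edge (a point): Middle of the top flap's free edge, 47 from the score. Swung over with the score folded by less than about 1.2 rad, the edge comes down on top of the lip; folded by 1.3 to 1.6 it comes down on the side flaps behind the lip, and pressing the score down then drives it forward under the lip.
- lip (a point): Middle of the free edge of the short front flap (the retaining lip), underside; at carton x = -35, z = 74. The lip, 18 long and 2.5 thick, is folded in from the top of the front wall (73 high) over the side flaps and rises a little inward; below it is a slot 6 to 9 high. Pressed flat, the top flap reaches 13 under it.
- card_pack: Banded pack of trimmed cards, 56x86x23, lying near the carton (mm). Leave it where it is. Origin: centre of its underside.
- bone_folder: Flat bone folder, 24x162x8, lying near the carton (mm). Leave it where it is. Origin: centre of its underside.
- note_pad: Square pad of notes, 76x76x16 (mm). Leave it where it is. Origin: centre of its underside.
- marker: Black felt marker, 18x135x20, lying (mm). Leave it where it is. Origin: centre of its underside.
- glue_stick: Glue stick standing upright, 24 across, 86 high (mm). Leave it where it is. Origin: centre of its underside.
- tape_dispenser: Weighted desk tape dispenser, 62x160x98 (mm). Leave it where it is. Origin: centre of its underside.
- tape_roll: Roll of brown packing tape lying flat, 104 across, 48 high (mm). Leave it where it is. Origin: centre of its underside.
- weight: Brass check weight, 29 across, 46 high (mm). Leave it where it is. Origin: centre of its underside.
- closed_carton: Second kraft carton of the same make, already closed and tucked, 110x116x76; shows the finished state (mm). Leave it where it is. Origin: centre of its underside.

How it is judged (in metres and radians):
At the end, for the whole second after the job is handed in: The top flap lies flat over the opening (rear panel within 0.12 rad, score within 0.25 rad of flat) with its edge at least 8 mm in under the lip, and the carton stands at rest on the table within 30 mm of where it stood (value of joint rear_panel below 0.12 rad and value of joint front_panel below 0.25 rad and x of flap_edge in the frame of lip below -0.008 m and z of flap_edge in the frame of lip below -0.002 m and angle between carton's own z axis and vertical below 0.05 rad and height (world z) of carton below 0.005 m and distance of carton from where it was at the start of the episode below 0.03 m and linear speed of carton below 0.02 m/s and velocity of joint rear_panel between -0.05 and 0.05 rad/s); the robot touches nothing.
It fails at once if the carton is lifted or tipped (height (world z) of carton above 0.012 m or angle between carton's own z axis and vertical above 0.2 rad).
It fails at once if the carton is shoved away by more than 40 mm (distance of carton from where it was at the start of the episode above 0.04 m).
It fails at once if something standing round the carton is moved by more than 25 mm (distance of any of card_pack, bone_folder, note_pad, marker, glue_stick, tape_dispenser, tape_roll, weight, closed_carton from where it was at the start of the episode above 0.025 m).
It also fails if it takes over 48 s, if anything falls off the work surface, if the arm or the gripper's body presses on something with over 40 N, if the wrist force passes 120 N, or if a joint passes its speed limit or range.

### The arm

A 6-joint arm with a two-finger parallel gripper is mounted at the origin on the work surface; the furniture and walls round the work are solid. World frame = base frame: x ahead of the robot, y to its left, z up, the work surface at z = 0. Lengths are in m, angles in degrees, forces in N, time in s.
With the tool pointing down it reaches from about 0.4 to 0.825 m from the base axis. Payload 7 kg.
Tool frame: the origin (TCP) lies on the centre line of the jaws, within the pads' length; the fingertips stand 8 mm ahead of it and the grasp point (between the pads) lies 11 mm behind it; z points along the fingers, y is the line along which they close (so a half turn about z gives the same grasp; the last joint's range is limited). The gripper opens to 88 mm and grips with 3 to 60 N. Pads are 19 mm wide; open, the fingers measure 130 mm over their backs; the gripper's body (78 mm by 193 mm) begins 47 mm behind the grasp point.
Start: joints at [84.632, 20.546, 0.682, 0, -70.136, -16.507], TCP at [0.252, 0.626, 0.195] pointing down, gripper open.
Joint ranges: [-176.03, 176.03], [-82.01, 121.73], [-58.28, 71.71], [-173.87, 95.51], [-174.79, -0.11], [-173.66, 173.66]. Speed limits (degrees/s): [136.94, 136.94, 172.46, 180, 180, 180].

### API

Orientations are given as [roll, pitch, yaw] about the fixed x, y, z axes, in that order (R = Rz(yaw) Ry(pitch) Rx(roll)).
In Python, from plant import ctrl, vision gives the robot as it stands. The module is installed in compiled form; this text tells all that it offers.
- The arm moves only by the tool move_arm, never from a script. Its argument "moves" is one flat list of numbers, 7 for each row, row after row: the finger opening in cm, from 0 to 8.76, then the shift along the tool's x, y, z in cm, then the turn, a rotation vector about the tool's x, y, z in rad. A call has 1 to 8 rows; each row shifts and turns the commanded pose from where the row before left it, along the tool's axes as they then stand; what a row does not reach is not made up. A row lasts 1/10 s, in which the tool goes at most 50 mm and 8.59 degrees, less where a joint would pass 70% of its speed; a pose out of reach is approached as far as the arm can. A call with a gripper value outside its range is refused whole. The fingers move at their own pace and stop on an object; the grip force is fixed at half the most. Time passes only in rows, so rows that do not move let the fingers close. It gives the time, the measured TCP pose, the force, the opening and the grip force at its end, in the units of the state.
- ctrl.get_obs(): the state, without advancing time (a new reading comes with each control period).
- vision.snapshot(name): name is "side" or "top"; returns (picture, depth): 420x560x3 uint8, red, green, blue; 420x560 float32, m along the optical axis (not along the pixel's ray), 0 where there is no reading.
- vision.camera_model(name): a dict with "vertical_fov" (degrees; the focal length in pixels is half the picture's height over the tangent of half this angle, whatever the lens; pixels are square), "cx", "cy" (the principal point, pixels), "cam_to_world" (4x4, takes a point from camera to world coordinates). Camera axes: x right, y down, z forward; pixel columns grow to the right and rows downward; lengths in m; the calibration is good to about 2 mm. A picture is of the moment at which its call begins. camera_model takes no time and is no camera call.
- ctrl.close_job(): hands the job in; it is judged then, once.
The state is a dict: "clock": time; "joint_pos": joint angles; "qvel": joint speeds; "tau": joint torques, N m; "tool_pos": TCP position; "orientation": TCP orientation; "force": force on the tool from outside, world axes, zero at the start; "moment": the same for the moment, N m; "opening": finger opening in m; "gripper_force": force on a finger pad.
Only numpy, scipy, OpenCV 4.12 (cv2) and the standard library are available. Lean on these libraries where they do the work, as an engineer would, in place of code of your own. Each camera call takes 0.05 s, during which the arm holds its last target. There are 200 camera calls.

## Working session

There is one attempt and no reset: what is moved stays moved. The work goes in short steps, Python scripts to look and compute and a tool call to move; the robot and the scene stay as the last step left them, time stands still between calls to the robot, and variables do not carry over. Pictures are saved under pics/ and viewed, at most 10 in all, crops included, and the job is handed in when it is done.

Besides the shell and the picture viewer there is one more tool, called after "Emit:" as name(argument=value, ...) on one line, values as JSON. move_arm: Moves the arm, as the interface text tells. Its arguments: {"type":"object","properties":{"moves":{"type":"array"}},"required":["moves"]}

```bash
mkdir -p pics
cat > h.py <<'E'
import numpy as np,cv2
from plant import ctrl,vision
def snap(n,f):
    p,d=vision.snapshot(n); cv2.imwrite(f'pics/{f}.png',p[:,:,::-1]); np.save(f'pics/{f}.npy',d); return p,d
def cloud(n,d):
    m=vision.camera_model(n); f=d.shape[0]/2/np.tan(np.radians(m['vertical_fov']/2))
    v,u=np.mgrid[:d.shape[0],:d.shape[1]]
    P=np.stack([(u-m['cx'])/f*d,(v-m['cy'])/f*d,d],-1); T=np.array(m['cam_to_world'])
    return P@T[:3,:3].T+T[:3,3]
E
python3 - <<'E'
from h import *
for n in('side','top'):
    snap(n,n+'0'); m=vision.camera_model(n); print(m)
print(ctrl.get_obs())
a=np.hstack([cv2.imread(f'pics/{n}0.png') for n in('side','top')])
E
```

```text
{'vertical_fov': 46.44940103743042, 'cx': 275.83012049791336, 'cy': 211.85110943445306, 'cam_to_world': array([[ 0.99222907, -0.08782455,  0.08813811,  0.31523128],
       [-0.12322547, -0.59550391,  0.79384543, -1.32014657],
       [-0.01723253, -0.79853738, -0.60169851,  1.03414168],
       [ 0.        ,  0.        ,  0.        ,  1.        ]])}
{'vertical_fov': 45.210817666688676, 'cx': 287.18479797700314, 'cy': 206.99830633329512, 'cam_to_world': array([[ 0.01433283, -0.992155  ,  0.12418951,  0.29055642],
       [-0.99984885, -0.01544351, -0.00798531, -0.06873234],
       [ 0.00984058, -0.12405629, -0.99222639,  1.5092019 ],
       [ 0.        ,  0.        ,  0.        ,  1.        ]])}
{'clock': 0.1, 'joint_pos': array([ 8.46313357e+01,  2.05871576e+01,  6.38880679e-01, -1.95129380e-02,
       -7.01361459e+01, -1.65062866e+01]), 'qvel': array([ 0.10545688,  0.03871807,  0.04694679,  0.12835648, -0.01243066,
        0.01311813]), 'tau': array([-2.70290860e-03, -5.84163773e+01,  2.93749416e+01,  7.01546252e+00,
        1.01930456e-02, -4.34076003e-05]), 'tool_pos': array([0.25133569, 0.62593001, 0.19401171]), 'orientation': array([ 1.79913844e+02, -6.40027133e-03, -2.18815898e+01]), 'force': array([-0.28742193,  0.07443643,  0.16720225]), 'moment': array([-0.02123481,  0.01518561, -0.0146508 ]), 'gripper_force': 0.0, 'opening': 0.08727106970173862}
```

View pics/side0.png

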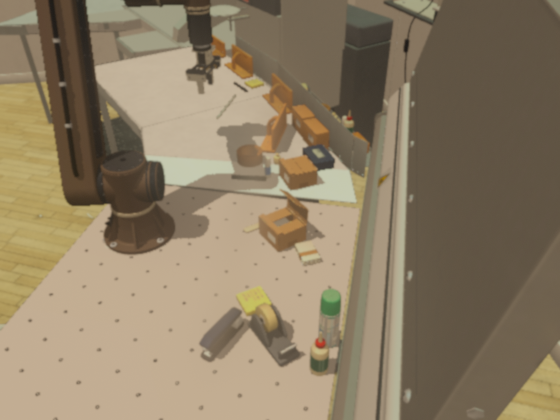

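View pics/top0.png

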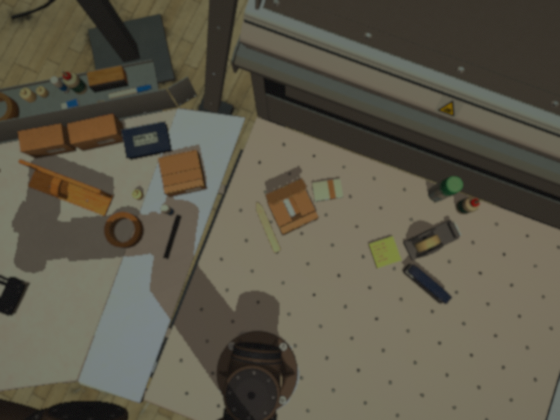

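The side picture shows the open carton at about (285,225) with its flap upright at (297,207). In the top picture it is at (292,206), with the card pack at (328,189) and the bone folder at (267,228). Next I measure it by depth.

Run:
```python
from h import *
np.set_printoptions(precision=3,suppress=True)
d=np.load('pics/top0.npy');P=cloud('top',d);im=cv2.imread('pics/top0.png');hsv=cv2.cvtColor(im,cv2.COLOR_BGR2HSV)
print(hsv[195,285],hsv[220,300])
w=(slice(165,245),slice(250,330))
M=(hsv[...,0]<16)&(hsv[...,1]>110)&(P[...,2]>.045)
m=np.zeros_like(M);m[w]=M[w]
Q=P[m];print(len(Q),np.histogram(Q[:,2],bins=np.arange(.04,.2,.008)))
print('all heights',np.histogram(P[w][...,2],bins=np.arange(-.02,.2,.01)))
for lo,hi in((.055,.082),(.085,.2)):
    q=Q[(Q[:,2]>lo)&(Q[:,2]<hi)]
    print(lo,len(q),cv2.minAreaRect((q[:,:2]*1000).astype(np.float32)),q.min(0),q.max(0),cv2.boxPoints(cv2.minAreaRect((q[:,:2]*1000).astype(np.float32))))
ds=np.load('pics/side0.npy');S=cloud('side',ds)
q=S[180:260,250:325].reshape(-1,3);q=q[(q[:,2]>.085)&(q[:,2]<.25)&(q[:,0]<.75)];print(len(q),q.min(0),q.max(0))
print(q[np.argsort(q[:,2])][::max(1,len(q)//25)])
# surroundings map: height per 4cm around
for x in np.arange(.9,.3,-.03):
    r=[]
    for y in np.arange(.25,-.3,-.03):
        k=(abs(P[...,0]-x)<.015)&(abs(P[...,1]-y)<.015); r.append('%4d'%(P[...,2][k].max()*1000) if k.any() else '   .')
    print('%.2f'%x,''.join(r))
a=cv2.resize(im[160:250,240:360],(800,600),interpolation=2)
b=cv2.resize(cv2.imread('pics/side0.png')[185:270,235:335],(700,595),interpolation=2)
cv2.imwrite('pics/z.png',np.hstack([cv2.resize(a,(400,300)),cv2.resize(b,(400,300))]))
```

```text
[ 15 153  90] [ 16 142 124]
878 (array([  0,   1, 284, 276,  28,   0,   0,   0,   0,   3,  46,  88,  92,
        53,   3,   0,   0,   0,   0]), array([0.04 , 0.048, 0.056, 0.064, 0.072, 0.08 , 0.088, 0.096, 0.104,
       0.112, 0.12 , 0.128, 0.136, 0.144, 0.152, 0.16 , 0.168, 0.176,
       0.184, 0.192]))
all heights (array([   5, 1887, 2286,  225,  241,  191,   27,   83,  649,  257,   10,
          0,    0,   12,  140,  158,  162,   45,    0,    0,    0]), array([-0.02, -0.01,  0.  ,  0.01,  0.02,  0.03,  0.04,  0.05,  0.06,
        0.07,  0.08,  0.09,  0.1 ,  0.11,  0.12,  0.13,  0.14,  0.15,
        0.16,  0.17,  0.18,  0.19]))
0.055 589 ((460.4039001464844, -96.60811614990234), (88.66930389404297, 121.38664245605469), 19.153295516967773) [ 0.419 -0.161  0.056] [ 0.516 -0.025  0.08 ] [[ 398.61   -53.821]
 [ 438.437 -168.488]
 [ 522.198 -139.396]
 [ 482.371  -24.728]]
0.085 285 ((505.9433288574219, -75.29430389404297), (38.08233642578125, 109.3935546875), 25.659448623657227) [ 0.468 -0.125  0.117] [ 0.544 -0.021  0.153] [[ 465.095  -34.237]
 [ 512.465 -132.842]
 [ 546.792 -116.352]
[... 1743 characters left out ...]
   7   6  10 131 143 143  30  30  26  11   8
0.51   81  79  74   7   7   6   7   9   9 130 140 151 154 153  29  28  29   5   8
0.48   87   8   9   6   5   7   8   8  19 143 156 155 146  72  67   6   7   8   8
0.45   88  15   9   6   6   7   9   7  14  17  75  71  81  79  80   7   8  11   7
0.42   30   6  11   6   7   8   6  12   5  16  76  81  80  77  10   7   8   9   7
0.39   26   9   8   6   7   7   7   7   9  15  71  77  10   6   9   9  12   7  10
0.36   21   8  10   6   7   8   7   9   8  14  15   9   8   8   8   7   6   7   8
0.33   17   8   7   8   9   6   8  10   8   6   7  10   6   9   7   9   6   7   7
0.30   10   9   9   8  11   8   8   6   7   7   71509   9   7   8   6   9  11   7
```

View pics/z.png

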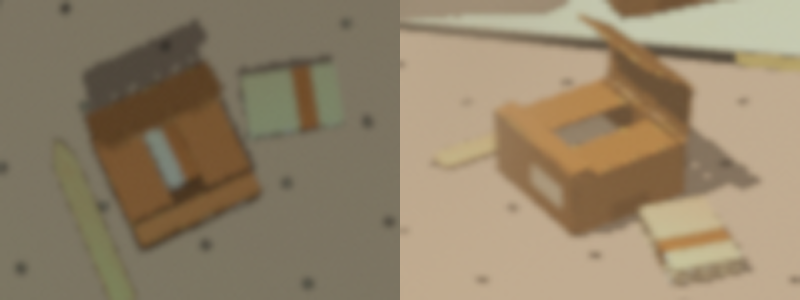

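The zoom shows the rear panel about upright and the front panel already partly leaning in over the opening, with the lip at the lower front. Now I fit the carton frame and the flap profile.

Run:
```python
from h import *
np.set_printoptions(precision=1,suppress=True)
P=cloud('top',np.load('pics/top0.npy'));S=cloud('side',np.load('pics/side0.npy'))
def box(A,v,u):return A[v[0]:v[1],u[0]:u[1]].reshape(-1,3)*1000
p=box(P,(165,245),(262,322)); s=box(S,(180,260),(250,325))
print('table z',np.median(p[p[:,2]<25][:,2]),np.median(s[s[:,2]<25][:,2]))
# keep carton column
for n,q in(('top',p),('side',s)):
    k=q[(q[:,2]>55)&(q[:,2]<90)&(q[:,0]<560)&(q[:,0]>380)&(q[:,1]<0)&(q[:,1]>-180)]
    r=cv2.minAreaRect(k[:,:2].astype(np.float32));print(n,len(k),r)
# rear panel plane from both
f=np.vstack([s[(s[:,2]>82)&(s[:,2]<112)&(s[:,0]<580)&(s[:,0]>440)]])
c=f[:,:2].mean(0);u,_,vt=np.linalg.svd(f[:,:2]-c);print('wall dir',c,vt[0],np.degrees(np.arctan2(vt[0][0],-vt[0][1])))
psi=np.arctan2(vt[0][0],-vt[0][1]); 
for deg in (24,26,28):
  a=np.radians(deg);X=np.array([np.cos(a),np.sin(a)]);Y=np.array([-X[1],X[0]])
  print(deg)
  for n,q in(('top',p),('side',s)):
    q=q[(q[:,0]<580)&(q[:,0]>380)&(q[:,1]<10)&(q[:,1]>-190)]
    t=q[(q[:,2]>55)]; print(n,'x pct',np.percentile(t[:,:2]@X,[1,3,97,99]),'y',np.percentile(t[:,:2]@Y,[1,3,97,99]))
    if deg==26:
      for z in range(60,170,6):
        k=q[(q[:,2]>=z)&(q[:,2]<z+6)]
        if len(k)>3:print(z+3,len(k),np.percentile(k[:,:2]@X,[3,50,97]),np.percentile(k[:,:2]@Y,[3,97]))
```

```text
table z 0.9178198024404338 3.3573805295090686
top 992 ((470.1956481933594, -94.9250259399414), (113.0904541015625, 116.72285461425781), 25.789081573486328)
side 901 ((470.8380432128906, -91.49917602539062), (119.48397827148438, 124.16407775878906), 25.332590103149414)
wall dir [523.4 -73. ] [ 0.4 -0.9] 26.306533951266236
24
top x pct [335.  336.9 448.2 450.6] y [-335.3 -332.6 -222.2 -220.3]
side x pct [334.7 335.7 451.1 452.2] y [-335.7 -333.5 -221.7 -217.8]
26
top x pct [325.  327.  438.2 440.9] y [-348.2 -346.1 -236.  -234.3]
63 451 [345.9 377.4 412. ] [-347.1 -234.7]
69 244 [326.2 367.3 411.2] [-347.8 -235.8]
75 195 [325.1 335.3 344.1] [-343.5 -236.7]
81 25 [328.3 336.9 341.8] [-338.5 -244.8]
117 12 [438.2 441.1 442.4] [-343.7 -237.1]
123 57 [433.4 438.6 441.3] [-337.  -238.3]
129 101 [426.5 432.3 437.8] [-345.7 -238.7]
135 105 [417.1 424.6 430.9] [-341.2 -237.7]
141 108 [405.8 416.5 424.7] [-345.1 -237.6]
147 89 [403.4 409.2 417.6] [-341.4 -243. ]
153 44 [402.5 404.6 411.4] [-335.3 -245.1]
side x pct [325.3 326.1 440.6 441.4] y [-348.5 -346.9 -235.4 -232.2]
63 263 [325.6 388.4 435.5] [-347.1 -232.9]
69 302 [326.3 389.5 437.5] [-346.3 -234.1]
75 139 [326.  335.9 438.8] [-344.2 -237.9]
81 90 [326.3 342.2 440.6] [-343.9 -235.4]
87 35 [434.  437.8 441.4] [-344.  -235.5]
93 30 [435.2 438.4 441.5] [-343.1 -235.1]
99 42 [436.1 438.5 441.8] [-344.2 -242.1]
105 24 [435.8 438.6 441. ] [-340.4 -239.2]
111 13 [437.  440.  441.9] [-345.5 -276.8]
117 7 [435.9 439.4 440.6] [-347.7 -321. ]
123 6 [439.3 441.5 443.6] [-345.3 -264. ]
129 16 [433. 437. 441.] [-344.5 -237.2]
135 20 [425.9 429.8 433.5] [-341.5 -242.7]
141 30 [417.7 421.6 425.9] [-346.5 -237. ]
147 20 [406.4 412.3 416.8] [-343.5 -247.2]
153 24 [403.8 406.  409.8] [-335.4 -244.6]
159 5 [401.1 402.  403. ] [-333.  -248.8]
28
top x pct [314.4 316.5 427.7 430.4] y [-361.2 -359.2 -249.5 -247. ]
side x pct [313.9 315.1 430.1 431.7] y [-361.2 -360.3 -248.7 -245.3]
```

Emit:
move_arm(moves=[0,3.03,3.58,0,0,0,0,0,3.03,3.58,0,0,0,0,0,3.03,3.58,0,0,0,0,0,3.03,3.58,0,0,0,0,0,3.03,3.58,0,0,0,0,0,3.03,3.58,0,0,0,0,0,3.03,3.58,0,0,0,0,0,3.03,3.58,0,0,0,0])

```text
clock: 0.9
tool_pos: [0.3697, 0.2683, 0.1948]
orientation: [-180.0, 0.0, -21.8]
force: [0.6, 0.8, -0.1]
opening: 0.029
gripper_force: 0.0
```

Emit:
move_arm(moves=[0,3.03,3.58,0,0,0,0,0,3.03,3.58,0,0,0,0,0,3.03,3.58,0,0,0,0,0,3.03,3.58,0,0,0,0,0,3.03,3.58,0,0,0,0,0,3.03,3.58,0,0,0,0,0,3.03,3.58,0,0,0,0,0,3.03,3.58,0,0,0,0])

```text
clock: 1.7
tool_pos: [0.4881, -0.0878, 0.1949]
orientation: [-180.0, -0.0, -21.9]
force: [1.3, 1.2, 1.1]
opening: 0.0004
gripper_force: 0.0
```

Emit:
move_arm(moves=[0,0,0,0,0,0,0.144,0,0,0,0,0,0,0.144,0,0,0,0,0,0,0.144,0,0,0,0,0,0,0.144,0,0,0,0,0,0,0.144,0,0,0,0,0,0,0.144,0,0,0,0,0,0,0.144,0,0,0,0,0,0,0.144])

```text
clock: 2.5
tool_pos: [0.4877, -0.0858, 0.1946]
orientation: [180.0, 0.0, -88.2]
force: [0.2, 0.7, -0.5]
opening: 0.0001
gripper_force: 0.0
```

Emit:
move_arm(moves=[0,0,0,0,0,0,0.144,0,0,0,0,0,0,0.144,0,0,0,0,0,0,0.144,0,0,0,0,0,0,0.144,0,0,0,0,0,0,0.144,0,0,0,0,0,0,0.144,0,0,0,0,0,0,0.144,0,0,0,0,0,0,0.144])

```text
clock: 3.3
tool_pos: [0.4877, -0.0858, 0.1946]
orientation: [180.0, -0.0, -154.2]
force: [0.3, -0.5, 0.1]
opening: 0.0009
gripper_force: 0.0
```

```bash
cat >> h.py <<'E'
a=np.radians(26);X=np.array([np.cos(a),np.sin(a)]);Y=np.array([-X[1],X[0]])
def st():
    o=ctrl.get_obs();p=np.array(o['tool_pos'])*1000
    print('t',round(o['clock'],2),'X %.1f Y %.1f tip %.1f'%(p[:2]@X,p[:2]@Y,p[2]-8),'ori',np.round(o['orientation'],1),'F',np.round(o['force'],1),'op',round(o['opening'],4))
def look(f):
    s,d=snap('side',f);s=cv2.resize(s[175:265,235:345][:,:,::-1],(550,450),interpolation=2);cv2.imwrite(f'pics/{f}z.png',s);return cloud('side',d)*1000
E
python3 -c "
from h import *
st()
look('s1')"
```

```text
t 3.3 X 400.7 Y -290.9 tip 186.6 ori [ 180.    -0.  -154.2] F [ 0.3 -0.5  0.1] op 0.0009
```

View pics/s1z.png

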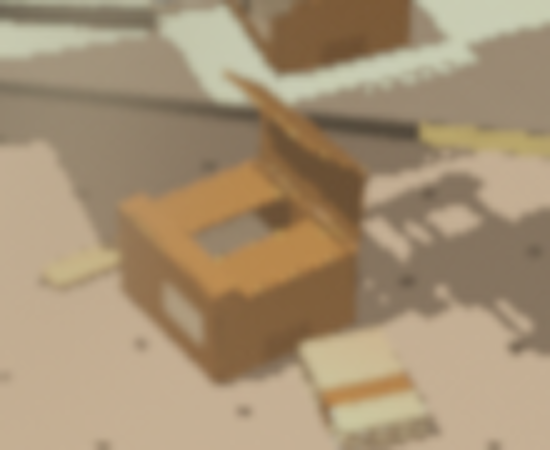

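The crop shows the carton and flap unchanged and the gripper's shadow, but not the gripper itself. I'll check the full picture.

View pics/s1.png

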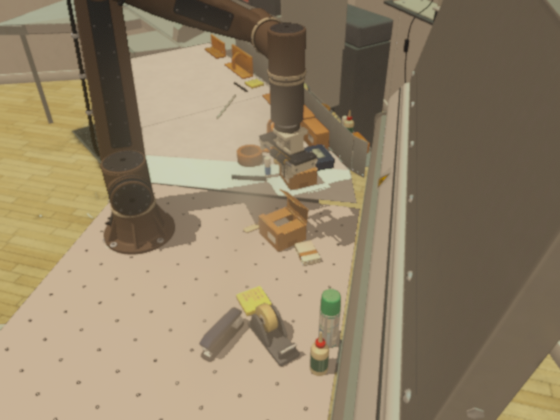

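Run:
```python
from h import *
m=vision.camera_model('side');T=np.linalg.inv(m['cam_to_world']);f=210/np.tan(np.radians(m['vertical_fov']/2))
for p in((.4877,-.0858,.187),(.4877,-.0858,.26),(.47,-.095,0)):
    c=T[:3,:3]@np.array(p)+T[:3,3];print(p,c[0]/c[2]*f+m['cx'],c[1]/c[2]*f+m['cy'],c[2])
d=np.load('pics/s1.npy');print(d[200,290],d[170:205:5,290])
```

```text
(0.4877, -0.0858, 0.187) 286.7650987164167 187.87277741577194 1.5048053433102717
(0.4877, -0.0858, 0.26) 286.67246644933124 167.62404645598858 1.4608813518832178
(0.47, -0.095, 0) 282.0423153976842 236.99141449938512 1.6084595426945927
1.5914241 [1.4516842 1.465542  1.7900962 1.8112935 1.8206389 1.5662986 1.5914241]
```

Run:
```python
from h import *
np.set_printoptions(precision=3,suppress=True,linewidth=200)
d=np.load('pics/s1.npy');C=cloud('side',d)
for r in range(150,194,3):print(r,d[r,274:312:2])
k=(d>1.3)&(d<1.54);k[:,:260]=0;k[:,330:]=0;k[:100]=0;k[195:]=0
q=C[k]*1000
for z in range(170,300,10):
    s=q[(q[:,2]>=z)&(q[:,2]<z+10)]
    if len(s):print(z,len(s),np.percentile(s[:,:2]@X,[0,50,100]),np.percentile(s[:,:2]@Y,[0,100]))
```

```text
150 [1.431 1.43  1.421 1.411 1.393 1.388 1.377 1.373 1.359 1.375 1.377 1.381 1.386 1.389 1.391 1.395 1.961 1.966 1.963]
153 [1.419 1.421 1.424 1.429 1.41  1.396 1.383 1.374 1.378 1.376 1.382 1.376 1.379 1.375 1.373 1.376 1.376 1.376 1.38 ]
156 [1.42  1.42  1.404 1.398 1.4   1.404 1.396 1.378 1.371 1.361 1.362 1.367 1.362 1.362 1.362 1.366 1.361 1.364 1.357]
159 [1.951 1.959 1.405 1.399 1.393 1.393 1.392 1.4   1.352 1.348 1.353 1.348 1.349 1.347 1.355 1.355 1.353 1.356 1.362]
162 [1.963 1.968 1.967 1.402 1.398 1.397 1.39  1.384 1.357 1.343 1.34  1.34  1.344 1.349 1.346 1.356 1.358 1.366 1.371]
165 [1.957 1.96  1.955 1.849 1.46  1.452 1.441 1.431 1.377 1.346 1.342 1.343 1.353 1.355 1.358 1.372 1.378 1.379 1.381]
168 [1.939 1.942 1.941 1.857 1.467 1.45  1.445 1.442 1.445 1.355 1.352 1.358 1.364 1.371 1.378 1.379 1.381 1.383 1.812]
171 [1.915 0.    1.921 1.88  1.476 1.471 1.453 1.447 1.453 1.361 1.361 1.359 1.371 1.376 1.801 1.795 1.796 1.797 1.807]
174 [1.913 1.911 1.9   1.881 1.478 1.468 1.457 1.46  1.46  1.468 1.782 1.793 1.784 1.785 1.793 1.794 1.812 1.809 1.802]
177 [1.888 1.881 1.8
[... 419 characters left out ...]
832 1.82  1.825 1.834 1.841 1.832 1.842]
189 [1.823 1.825 1.815 1.568 1.823 1.834 1.827 1.823 1.817 1.818 1.825 1.823 1.826 1.823 1.827 1.826 1.824 1.823 1.829]
192 [1.812 1.81  1.809 1.811 1.551 1.551 1.575 1.59  1.814 1.816 1.806 1.806 1.803 1.813 1.808 1.809 1.799 1.805 0.   ]
220 1 [395.596 395.596 395.596] [-300.04 -300.04]
230 26 [390.301 394.841 409.192] [-308.036 -273.839]
240 34 [388.148 392.833 410.967] [-308.498 -274.249]
250 28 [388.845 392.484 406.89 ] [-307.832 -271.996]
260 28 [387.488 392.202 404.985] [-310.067 -271.675]
270 14 [387.857 391.99  401.159] [-312.476 -279.912]
280 4 [389.41  391.339 392.34 ] [-310.381 -299.012]
290 52 [361.509 388.778 437.794] [-379.831 -203.181]
```

Emit:
move_arm(moves=[0,0,0,1,0,0,0,0,0,0,1,0,0,0,0,0,0,0,0,0,0])

```text
clock: 3.65
tool_pos: [0.4866, -0.0859, 0.1727]
orientation: [179.9, -0.2, -153.8]
force: [-0.6, 0.5, -0.0]
opening: 0.0002
gripper_force: 0.0
```

```bash
cat >> h.py <<'E'
def tipz(f):
    s,d=snap('side',f);C=cloud('side',d)
    k=(d>1.3)&(d<1.54);k[:,:260]=0;k[:,330:]=0;k[:100]=0;k[200:]=0
    q=C[k]*1000;x=q[:,:2]@X;y=q[:,:2]@Y
    q=q[(abs(y+291)<25)&(q[:,2]>165)];print('tip z side',np.sort(q[:,2])[:8].round(0))
E
python3 - <<'E'
from h import *
st();tipz('s2')
d=np.load('pics/side0.npy');C=cloud('side',d)*1000
q=C[30:90,180:225].reshape(-1,3);q=q[(abs(q[:,0]-251)<60)&(abs(q[:,1]-626)<60)&(q[:,2]>30)];print('init',np.sort(q[:,2])[:10])
s,d=snap('top','t2');C=cloud('top',d)*1000;q=C[120:260,230:360].reshape(-1,3);q=q[q[:,2]>165]
x=q[:,:2]@X;y=q[:,:2]@Y
print(np.histogram(q[:,2],bins=range(160,900,20)))
k=(abs(x-400)<45)&(abs(y+291)<110);print(np.sort(q[k][:,2])[:10],np.median(q[k],0))
E
```

```text
t 3.65 X 399.7 Y -290.5 tip 164.7 ori [ 179.9   -0.2 -153.8] F [-0.6  0.5 -0. ] op 0.0002
tip z side [208. 208. 208. 209. 209. 209. 212. 212.]
init [229.18119802 230.86080905 234.76261598 235.09740948 235.40586435
 235.43515833 235.66135665 236.18787234 237.20805836 237.88567829]
(array([  59,   75,    9,    0,    0,    9,  180,  618,    2,    0,   52,
          3,   38,   43,   41,   36,   22,    0,   91,   53,   47,  254,
        778, 1309, 2373,   11,    7,    0,    0,    0,    0,    0,    0,
          0,    0,    0]), array([160, 180, 200, 220, 240, 260, 280, 300, 320, 340, 360, 380, 400,
       420, 440, 460, 480, 500, 520, 540, 560, 580, 600, 620, 640, 660,
       680, 700, 720, 740, 760, 780, 800, 820, 840, 860, 880]))
[271.93762285 273.59151803 274.58870136 275.19785632 275.67791017
 275.94032479 277.56463621 278.22281619 278.61494199 281.15825159] [468.57461717 -64.27084295 628.88789721]
```

Both views agree that the hand is really about 40 mm higher than the pose reading says, while its x and y match. I'll use that offset and confirm it by watching the flap.

Emit:
move_arm(moves=[0,0,0,1.5,0,0,0,0,0,0,1.5,0,0,0,0,0,0,0,1,0,0,0,0,0,0,0.5,0,0,0,0,0,0,0.5,0,0,0,0,0,0,0.5,0,0,0,0,0,0,0,0,0,0])

```text
$.moves: bad value
```

```bash
cat >> h.py <<'E'
def prof(f):
    C=look(f);q=C[180:260,250:325].reshape(-1,3);x=q[:,:2]@X;y=q[:,:2]@Y
    k=(x>310)&(x<460)&(y<-225)&(y>-357);q,x,y=q[k],x[k],y[k]
    im=cv2.imread(f'pics/{f}.png');hh=cv2.cvtColor(im,cv2.COLOR_BGR2HSV)[180:260,250:325].reshape(-1,3)[k]
    o=(hh[:,0]<17)&(hh[:,1]>120)
    for z in range(58,175,6):
        s=o&(q[:,2]>=z)&(q[:,2]<z+6)
        for nm,b in(('L',y>-265),('R',y<-317)):
            w=s&b
            if w.sum()>2:print(z+3,nm,w.sum(),np.percentile(x[w],[3,50,97]).round(0),end='  ')
        print()
E
python3 -c "
from h import *
st();tipz('s3');prof('s4')"
```

```text
t 3.75 X 400.6 Y -291.0 tip 166.3 ori [ 1.800e+02 -1.000e-01 -1.538e+02] F [0.2 0.4 0.3] op 0.0004
tip z side [208. 210. 211. 211. 211. 212. 212. 212.]
61 L 15 [358. 407. 434.]  61 R 61 [327. 372. 433.]  
67 L 96 [355. 390. 437.]  67 R 80 [326. 373. 433.]  
73 L 26 [334. 387. 438.]  73 R 37 [326. 340. 439.]  
79 L 20 [333. 344. 439.]  79 R 28 [326. 340. 438.]  
85 L 8 [435. 439. 440.]  85 R 9 [436. 437. 440.]  
91 L 8 [438. 439. 442.]  91 R 9 [436. 439. 442.]  
97 L 9 [435. 440. 442.]  97 R 9 [436. 439. 440.]  
103 L 5 [438. 440. 441.]  103 R 8 [438. 440. 441.]  
109 R 10 [437. 440. 443.]  
115 R 6 [439. 441. 442.]  


133 R 9 [427. 431. 434.]  
139 R 5 [421. 422. 427.]  
145 R 6 [408. 416. 419.]  
151 R 9 [405. 410. 412.]
```

View pics/s4z.png

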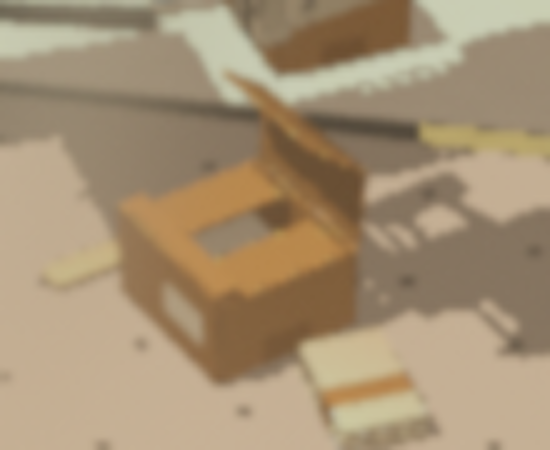

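The move was refused because I miscounted a row. The view shows the flap untouched and the fingertips at the top edge, around (290,10) in the crop.

Emit:
move_arm(moves=[0,0,0,1.5,0,0,0,0,0,0,1.5,0,0,0,0,0,0,0,1,0,0,0,0,0,0,0.5,0,0,0,0,0,0,0.5,0,0,0,0,0,0,0.5,0,0,0,0,0,0,0,0,0,0])

```text
$.moves: bad value
```

```bash
python3 -c "
from h import *
st();tipz('s5');prof('s6')"
```

```text
t 3.85 X 401.1 Y -291.1 tip 167.0 ori [-180.    -0.  -153.8] F [-0.1  1.3  0.2] op 0.0006
tip z side [208. 211. 212. 212. 213. 214. 214. 214.]
61 L 19 [363. 393. 439.]  61 R 62 [325. 372. 433.]  
67 L 87 [356. 387. 437.]  67 R 80 [325. 374. 438.]  
73 L 17 [332. 406. 439.]  73 R 32 [325. 339. 440.]  
79 L 26 [331. 343. 438.]  79 R 26 [326. 339. 439.]  
85 L 11 [370. 439. 442.]  85 R 8 [436. 437. 438.]  
91 L 5 [438. 438. 441.]  91 R 10 [436. 438. 441.]  
97 L 6 [438. 439. 442.]  97 R 8 [437. 438. 440.]  
103 L 8 [435. 438. 440.]  103 R 9 [437. 440. 441.]  
109 R 9 [436. 440. 442.]  
115 R 6 [439. 440. 443.]  


133 R 5 [429. 431. 434.]  
139 R 7 [419. 423. 426.]  
145 R 7 [412. 417. 420.]  
151 R 6 [403. 407. 412.]
```

Emit:
move_arm(moves=[0,0,0,1.5,0,0,0,0,0,0,1.5,0,0,0,0,0,0,1,0,0,0,0,0,0,0.5,0,0,0,0,0,0,0.5,0,0,0,0,0,0,0.5,0,0,0,0,0,0,0,0,0,0])

```text
clock: 4.65
tool_pos: [0.4878, -0.0858, 0.1195]
orientation: [180.0, -0.0, -153.9]
force: [0.3, 0.7, 1.3]
opening: 0.0003
gripper_force: 0.0
```

```bash
python3 -c "
from h import *
st();tipz('s7');prof('s8')"
```

```text
t 4.65 X 400.8 Y -291.0 tip 111.5 ori [ 180.    -0.  -153.9] F [0.3 0.7 1.3] op 0.0003
tip z side [165. 165. 166. 166. 166. 167. 167. 168.]
61 L 21 [358. 399. 435.]  61 R 53 [327. 374. 432.]  
67 L 88 [358. 390. 438.]  67 R 88 [326. 377. 437.]  
73 L 22 [334. 363. 439.]  73 R 27 [324. 336. 438.]  
79 L 26 [330. 341. 441.]  79 R 24 [325. 341. 439.]  
85 L 8 [362. 439. 442.]  85 R 12 [330. 436. 439.]  
91 L 5 [436. 438. 440.]  91 R 9 [436. 437. 439.]  
97 L 5 [435. 439. 440.]  97 R 9 [437. 438. 440.]  
103 L 6 [437. 438. 441.]  103 R 8 [437. 438. 442.]  
109 R 6 [436. 438. 441.]  
115 R 9 [435. 439. 441.]  


133 R 8 [426. 429. 433.]  
139 R 5 [419. 420. 425.]  
145 R 6 [409. 413. 416.]  
151 R 9 [404. 408. 410.]
```

The flap hasn't moved at a reported tip height of 111 mm, which confirms the offset. I'll keep folding downward.

Emit:
move_arm(moves=[0,0,0,0.5,0,0,0,0,0,0,0.5,0,0,0,0,0,0,0.5,0,0,0,0,0,0,0.5,0,0,0,0,0,0,0.4,0,0,0,0,0,0,0,0,0,0])

```text
clock: 5.35
tool_pos: [0.4876, -0.0859, 0.0951]
orientation: [180.0, -0.1, -153.9]
force: [0.1, 0.1, 0.0]
opening: 0.0001
gripper_force: 0.0
```

```bash
python3 -c "
from h import *
st();prof('s9')"
```

```text
t 5.35 X 400.6 Y -290.9 tip 87.1 ori [ 1.800e+02 -1.000e-01 -1.539e+02] F [0.1 0.1 0. ] op 0.0001
61 L 13 [370. 400. 434.]  61 R 57 [325. 372. 434.]  
67 L 81 [358. 393. 438.]  67 R 89 [326. 388. 435.]  
73 L 18 [335. 343. 399.]  73 R 25 [325. 335. 441.]  
79 L 13 [330. 336. 345.]  79 R 26 [326. 339. 439.]  
85 R 8 [435. 439. 441.]  
91 R 7 [437. 438. 441.]  
97 R 9 [436. 439. 441.]  
103 R 8 [438. 440. 442.]  
109 R 5 [436. 440. 441.]  

121 R 5 [417. 424. 430.]  
127 L 8 [395. 400. 404.]  127 R 59 [396. 416. 436.]  
133 R 11 [395. 407. 429.]
```

View pics/s9z.png

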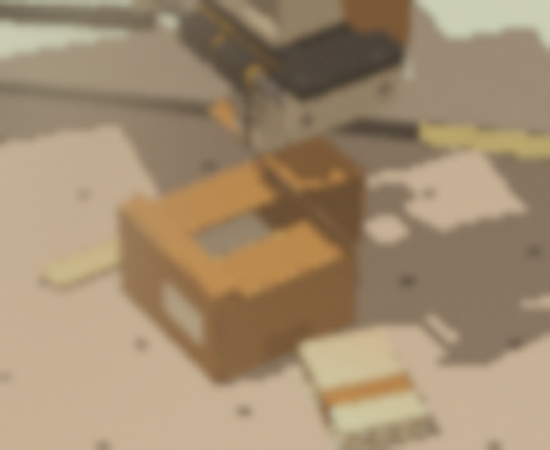

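The front panel now lies nearly level under the fingertips, around (300,170) in the crop, and the rear panel is still upright. Next I swing it over.

Emit:
move_arm(moves=[0,0.1,0,0.5,0,0,0,0,0.2,0,0.5,0,0,0,0,0.45,0,0.45,0,0,0,0,0.45,0,0.45,0,0,0,0,0.45,0,0.45,0,0,0,0,0.45,0,0.45,0,0,0,0,0.3,0,0,0,0,0])

```text
clock: 6.1
tool_pos: [0.4633, -0.0975, 0.0669]
orientation: [179.9, -0.3, -153.9]
force: [-4.5, -4.9, 2.4]
opening: 0.0006
gripper_force: 3.2
```

```bash
python3 -c "
from h import *
st();prof('s10')"
```

```text
t 6.1 X 373.7 Y -290.8 tip 58.9 ori [ 179.9   -0.3 -153.9] F [-4.5 -4.9  2.4] op 0.0006
61 R 44 [330. 385. 436.]  
67 L 35 [360. 375. 386.]  67 R 151 [329. 393. 435.]  
73 L 15 [344. 361. 379.]  73 R 36 [327. 357. 433.]  
79 L 18 [331. 338. 345.]  79 R 21 [327. 334. 430.]  
85 L 6 [329. 336. 345.]  85 R 5 [335. 343. 428.]  
91 L 4 [372. 375. 376.]  91 R 6 [371. 372. 381.]  
97 L 7 [369. 376. 379.]  97 R 20 [371. 377. 385.]  
103 R 30 [378. 386. 415.]  
109 R 25 [387. 395. 408.]  
115 R 17 [396. 402. 408.]
```

View pics/s10z.png

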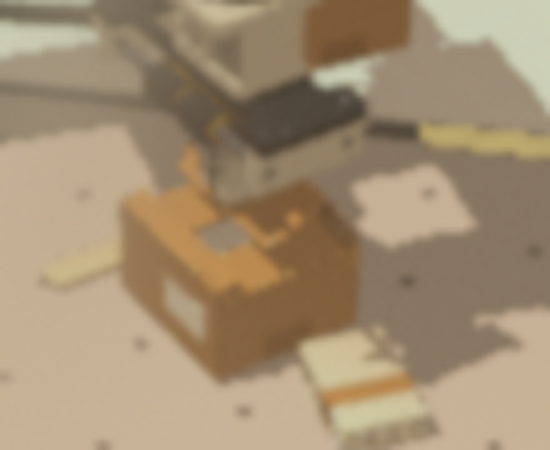

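The flap has swung over with the score folded to its stop: the edge is at about X 371, z 90 and the score at X 408, z 117. I'll carry on down.

Emit:
move_arm(moves=[0,0.3,0,0.3,0,0,0,0,0.3,0,0.3,0,0,0,0,0.3,0,0.4,0,0,0,0,0.2,0,0.4,0,0,0,0,0,0,0.3,0,0,0,0,0,0,0,0,0,0])

```text
clock: 6.75
tool_pos: [0.4546, -0.1018, 0.0499]
orientation: [179.9, -0.2, -153.9]
force: [-5.1, -3.6, 1.0]
opening: 0.0006
gripper_force: 2.7
```

```bash
python3 -c "
from h import *
st();prof('s11')"
```

```text
t 6.75 X 363.9 Y -290.8 tip 41.9 ori [ 179.9   -0.2 -153.9] F [-5.1 -3.6  1. ] op 0.0006
61 L 3 [357. 358. 364.]  61 R 57 [326. 391. 433.]  
67 L 10 [356. 361. 365.]  67 R 126 [326. 392. 426.]  
73 L 11 [335. 363. 366.]  73 R 28 [325. 363. 400.]  
79 L 15 [333. 340. 366.]  79 R 38 [326. 352. 373.]  
85 R 24 [360. 375. 423.]  
91 R 17 [376. 380. 416.]  
97 R 17 [380. 383. 407.]  
103 R 16 [384. 391. 400.]
```

The score is at about (395,103) and the edge at about (360,70), behind the lip. I'll back off, lift, and move above the score.

Emit:
move_arm(moves=[0,0.2,0,-0.5,0,0,0,0,0,0,-2,0,0,0,0,0,0,-2.2,0,0,0,0,-1.3,0,0,0,0,0,0,-1.4,0,0,0,0,0,0,0,0,0,0,0,0])

```text
clock: 7.4
tool_pos: [0.4811, -0.0893, 0.0976]
orientation: [-180.0, 0.1, -153.8]
force: [-0.4, -0.2, 0.5]
opening: 0.0005
gripper_force: 0.0
```

```bash
python3 -c "
from h import *
st();prof('s12')"
```

```text
t 7.4 X 393.3 Y -291.2 tip 89.6 ori [-1.800e+02  1.000e-01 -1.538e+02] F [-0.4 -0.2  0.5] op 0.0005
61 L 5 [360. 364. 369.]  61 R 57 [326. 375. 432.]  
67 L 14 [354. 362. 367.]  67 R 123 [327. 390. 429.]  
73 L 16 [332. 353. 373.]  73 R 34 [324. 344. 410.]  
79 L 29 [332. 363. 384.]  79 R 29 [325. 368. 425.]  
85 L 12 [370. 374. 379.]  85 R 22 [371. 375. 423.]  
91 L 19 [373. 379. 413.]  91 R 25 [372. 379. 416.]  
97 L 18 [378. 386. 409.]  97 R 24 [380. 385. 410.]  
103 L 11 [386. 389. 403.]  103 R 24 [385. 391. 402.]  
109 R 4 [390. 392. 397.]
```

View pics/s12z.png

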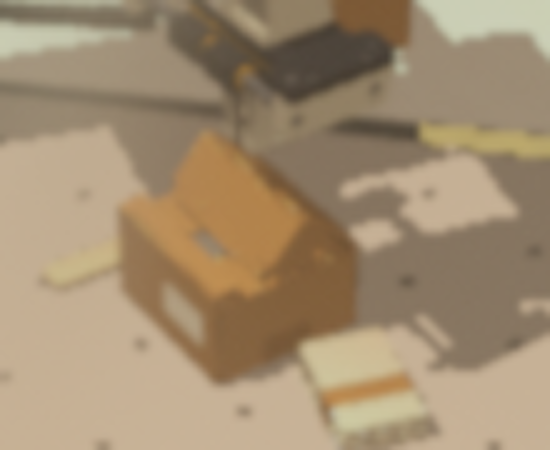

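A clean tent: the ridge is at crop (260,175) and the edge rests behind the lip. Now I press the score down.

Emit:
move_arm(moves=[0,0,0,1.2,0,0,0,0,0,0,1.0,0,0,0,0,0.1,0,0.6,0,0,0,0,0.2,0,0.6,0,0,0,0,0.2,0,0.6,0,0,0,0,0.2,0,0.5,0,0,0,0,0,0,0,0,0,0])

```text
clock: 8.15
tool_pos: [0.472, -0.0934, 0.0519]
orientation: [180.0, -0.1, -153.9]
force: [-0.0, 0.7, -0.8]
opening: 0.0005
gripper_force: 0.0
```

```bash
python3 -c "
from h import *
st();prof('s13')"
```

```text
t 8.15 X 383.3 Y -290.9 tip 43.9 ori [ 1.800e+02 -1.000e-01 -1.539e+02] F [-0.   0.7 -0.8] op 0.0005
61 R 55 [325. 372. 427.]  
67 R 81 [327. 385. 432.]  
73 L 14 [334. 352. 363.]  73 R 52 [325. 358. 428.]  
79 L 38 [331. 358. 381.]  79 R 55 [327. 398. 417.]  
85 L 17 [338. 377. 386.]  85 R 22 [378. 388. 395.]
```

Emit:
move_arm(moves=[0,0,0,0.5,0,0,0,0,0,0,0.5,0,0,0,0,0,0,0.4,0,0,0,0,0,0,0.2,0,0,0,0,0,0,0.1,0,0,0,0,0,0,0,0,0,0])

```text
clock: 8.8
tool_pos: [0.4728, -0.0932, 0.0358]
orientation: [180.0, 0.0, -153.9]
force: [-0.1, 0.7, 0.2]
opening: 0.0006
gripper_force: 0.0
```

```bash
python3 -c "
from h import *
st();prof('s14')"
```

```text
t 8.8 X 384.1 Y -291.0 tip 27.8 ori [ 180.     0.  -153.9] F [-0.1  0.7  0.2] op 0.0006
61 R 46 [326. 367. 432.]  
67 L 25 [356. 373. 392.]  67 R 110 [326. 395. 429.]  
73 L 22 [337. 361. 379.]  73 R 69 [327. 386. 429.]  
79 L 10 [331. 336. 343.]  79 R 15 [324. 333. 344.]
```

Emit:
move_arm(moves=[0,0,0,0.15,0,0,0,0,0,0,0.1,0,0,0,0,0,0,0,0,0,0])

```text
clock: 9.15
tool_pos: [0.473, -0.0933, 0.0354]
orientation: [-180.0, 0.0, -153.8]
force: [-8.6, 3.7, 24.8]
opening: 0.0004
gripper_force: 12.8
```

Emit:
move_arm(moves=[0,0,0,0.1,0,0,0,0,0,0,0,0,0,0])

```text
clock: 9.35
tool_pos: [0.4731, -0.0932, 0.0353]
orientation: [-179.9, 0.1, -153.8]
force: [-13.0, 5.6, 37.0]
opening: 0.0003
gripper_force: 18.5
```

```bash
python3 -c "
from h import *
st()"
```

```text
t 9.35 X 384.3 Y -291.2 tip 27.3 ori [-1.799e+02  1.000e-01 -1.538e+02] F [-13.    5.6  37. ] op 0.0003
```

The tip is on a hard stop with 37 N, so the score is flat. I'll lift and check.

Emit:
move_arm(moves=[0,0,0,-0.3,0,0,0,0,0,0,-2,0,0,0,0,0,0,-4,0,0,0,0,0,0,-4,0,0,0,0,0,0,-4,0,0,0,0,0,0,0,0,0,0])

```text
clock: 9.95
tool_pos: [0.4762, -0.0932, 0.181]
orientation: [-179.8, 0.5, -153.8]
force: [0.6, 0.4, -0.6]
opening: 0.0006
gripper_force: 0.0
```

Run:
```python
from h import *
st();prof('s15')
C=cloud('side',np.load('pics/s15.npy'))*1000
q=C[185:255,250:325].reshape(-1,3);x=q[:,:2]@X;y=q[:,:2]@Y
for c in range(325,440,8):
    k=(abs(x-c)<4)&(abs(y+291)<48)&(q[:,2]>50)&(q[:,2]<130);print(c,k.sum(),np.percentile(q[k,2],[10,50,90]).round(1) if k.any() else '')
```

```text
t 9.95 X 387.2 Y -292.5 tip 173.0 ori [-179.8    0.5 -153.8] F [ 0.6  0.4 -0.6] op 0.0006
61 R 41 [327. 369. 419.]  
67 L 53 [357. 385. 431.]  67 R 94 [326. 373. 429.]  
73 L 39 [335. 372. 432.]  73 R 57 [327. 366. 429.]  
79 L 15 [333. 339. 343.]  79 R 16 [325. 335. 342.]  
















325 107 [53.1 65.6 75.7]
333 58 [71.8 75.7 79. ]
341 53 [73.9 77.5 80.4]
349 19 [68.8 70.7 73. ]
357 45 [67.2 70.1 71.9]
365 46 [67.3 69.1 72.2]
373 45 [66.8 69.5 71.3]
381 48 [66.9 69.7 73.2]
389 40 [66.5 69.  72.4]
397 54 [67.  70.3 73.1]
405 41 [67.7 69.6 72.6]
413 43 [67.2 69.8 72.9]
421 44 [67.4 69.2 72.1]
429 45 [65.5 69.6 72. ]
437 20 [67.1 69.6 71.6]
```

View pics/s15z.png

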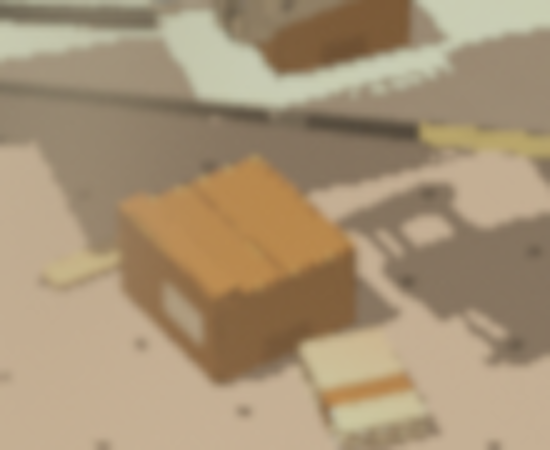

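The flap lies flat at about 69.5 mm along its full length, and its edge runs under the lip at X 346. The carton hasn't shifted and nothing is touching it.

```bash
python3 -c "
from plant import ctrl
print(ctrl.close_job())"
```

```text
the job is handed in; nothing more can be done
None
```

I closed the carton and handed the job in: the top flap lies flat with its edge tucked under the front lip, the carton has not visibly moved, and I touched nothing else. No verdict came back, so this rests on the last camera check.

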